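# Square the red mooncake tin into the stamping jig

### The job

Lift the red mooncake tin onto the wooden bed of the stamping jig and press it snugly into the corner, upright and flat on the bed, so that its two sides bear flush and firmly against both rubber-faced fences at once and take their stamp. Finish while still holding it pressed there with the gripper's fingers: do not let go. Leave the other two tins, the paper cup and the mooncake where they are.

Things in the scene. Friction and masses are not known exactly. Their poses are not given: they have to be found in the camera images.
- red_tin: Small closed square mooncake tin, red with a brass band and lid emblem: 56 x 56 mm, 52 mm tall, flat vertical sides, rigid. Origin at the centre of its underside, z up, x and y square to its sides. The one to stamp; 100 to 210 g, starts on the table; the three tins swap places. Grip only its upper 32 mm to clear the fences, which reach 18 mm up its sides.
- jig: Stamping jig, fixed to the table: plywood bed 170 x 170 mm, 12 mm thick, origin at the centre of its underside, z up; its yaw varies. Two aluminium fences with black rubber inner faces stand along its +x and +y sides, square to each other; the other two sides are open.
- jig_corner (a point): The inner corner of the jig, at the top of the bed (12 mm above the table), where the planes of the two rubber faces meet; axes as the jig's. The free bed lies towards -x and -y of it. The seated tin's origin is 28 mm towards -x and 28 mm towards -y from this point, at its height, with the tin's sides square to the fences (any way round).
- fence_far: The fence on the jig's +x side, fixed to it, 18 mm high above the bed, 160 mm long and 20 mm thick; its rubber inner face looks to the jig's -x, through point jig_corner. Its origin coincides with the jig's. The rubber is grippy: a tin pressed hard on one fence drags along it (side force up to 0.75 of the press) and may stop short of the other.
- fence_left: The fence on the jig's +y side, fixed to it, 18 mm high above the bed, 140 mm long and 20 mm thick; its rubber inner face looks to the jig's -y, through point jig_corner. Its origin coincides with the jig's. The rubber is grippy: a tin pressed hard on one fence drags along it (side force up to 0.75 of the press) and may stop short of the other.
- blue_tin: Small closed square mooncake tin, blue with a brass band and lid emblem: 56 x 56 mm, 52 mm tall, flat vertical sides, rigid. Origin at the centre of its underside, z up, x and y square to its sides. Leave it alone.
- green_tin: Small closed square mooncake tin, green with a brass band and lid emblem: 56 x 56 mm, 52 mm tall, flat vertical sides, rigid. Origin at the centre of its underside, z up, x and y square to its sides. Leave it alone.
- paper_cup: Small empty white cup, 64 mm across the rim, 65 mm tall, standing on the table. Origin at the centre of its underside. Leave it alone.
- mooncake: Round brown mooncake, 56 mm across, 28 mm tall, on the table. Origin at the centre of its underside. Leave it alone.
Mind the look-alikes: they are no part of the job. Of the things that look like the jig, take the one that is farthest from the robot's base at the start.

How it is judged:
By the outcome, as a careful person would: the job done as asked, in the order asked, and still so for the second after the job is handed in, while the arm keeps its last pose, push and grip.
It also fails if it takes over 51 s, if anything falls off the work surface, if the arm or the gripper's body presses on something with over 40 N, if the wrist force passes 120 N, or if a joint passes its speed limit or range.

### The arm

A 6-joint arm with a two-finger parallel gripper is mounted at the origin on the work surface. World frame = base frame: x ahead of the robot, y to its left, z up, the work surface at z = 0. Lengths are in m, angles in rad, forces in N, time in s.
With the tool pointing down it reaches from about 0.425 to 0.95 m from the base axis. Payload 3.5 kg.
Tool frame: the origin (TCP) lies midway between the tips of the shut fingers; the grasp point (between the pads) lies 19 mm behind it; x points along the fingers, y is the direction in which the jaws open and shut, and the axes are right-handed (so a half turn about x gives the same grasp; the last joint's range is limited). The gripper opens to 85 mm and grips with 20 to 120 N. Pads are 22 mm wide; open, the fingers measure 114 mm over their backs; the gripper's body (76 mm by 85 mm) begins 54 mm behind the grasp point. The pads swing forward as they close: fully open they stand 13 mm farther back than shut.
Start: joints at [-1.472, 0.286, 1.577, -0, 1.279, -0.15], TCP at [0.166, -0.654, 0.231] pointing down, gripper open.
Joint ranges: [-2.77, 2.77], [-0.9, 2.22], [0.21, 2.48], [-1.53, 4.67], [0.24, 2.81], [-2.84, 2.84]. Speed limits (rad/s): [2.79, 2.79, 3.14, 3.14, 3.14, 3.14].

### API

Orientations are given as a unit quaternion [x, y, z, w].
In Python, from plant import ctrl, vision gives the robot as it stands. The module is installed in compiled form; this text tells all that it offers.
- The arm moves only by the tool play_rows, never from a script. Its arguments are lists of equal length, an entry for each row: "claw": the closure in counts, from 0 (fully open) to 255 (shut); "travel": the shift along the tool's x, y, z in m, a list of three; "dr": the turn, a rotation vector about the tool's x, y, z in rad, a list of three. In form: {"claw": [claw, ...], "travel": [[tx, ty, tz], ...], "dr": [[wx, wy, wz], ...]}. A call has 1 to 20 rows; each row is the pose to reach, as a shift and turn from the pose measured when the call began, along the tool's axes at that moment; what a row does not reach only later rows make up. A row lasts 1/10 s, in which the tool goes at most 50 mm and 8.59 degrees, less where a joint would pass 70% of its speed; a pose out of reach is approached as far as the arm can. A call with a gripper value outside its range is refused whole. The fingers move at their own pace and stop on an object; "force" is the grip in N (left out, the last holds). Time passes only in rows, so rows that repeat a pose let the fingers close. It gives the time, the measured TCP pose, the force and the opening at its end, in the units of the state.
- ctrl.get_state(): the state, without advancing time (a new reading comes with each control period).
- vision.read_camera(name): name is "scene" or "top"; returns a dict with "img" (420x560x3 uint8, red, green, blue), "range_z" (420x560 float32, m along the optical axis (not along the pixel's ray), 0 where there is no reading), "K" (3x3 intrinsics, pixels), "distortion" ([k1, k2, p1, p2, k3] as OpenCV has them; the pictures are not rectified), "world_to_cam" (4x4, takes a point from world to camera coordinates). Camera axes: x right, y up, looking along -z (the intrinsics and any distortion apply to the point x, -y, -z); pixel columns grow to the right and rows downward; lengths in m; the calibration is good to about 2 mm. A picture is of the moment at which its call begins.
- ctrl.sign_off(): hands the job in, once; it reports no verdict.
The state is a dict: "time": time; "qpos": joint angles; "dq": joint speeds; "joint_efforts": joint torques, N m; "eef_pos": TCP position; "tcp_rot": TCP orientation; "contact_force": force on the tool from outside, world axes, zero at the start; "wrist_torque": the same for the moment, N m; "opening": opening from 0.0 (shut) to 1.0 (fully open).
Only numpy, scipy, OpenCV 4.12 (cv2) and the standard library are available. Lean on these libraries where they do the work, as an engineer would, in place of code of your own. Each camera call takes 0.05 s, during which the arm holds its last target.

## Working session

There is one attempt and no reset: what is moved stays moved. The work goes in short steps, Python scripts to look and compute and a tool call to move; the robot and the scene stay as the last step left them, time stands still between calls to the robot, and variables do not carry over. Pictures are saved under pics/ and viewed, and the job is handed in when it is done.

Besides the shell and the picture viewer there is one more tool, called after "Request:" as a command line: name --argument value ..., lists and objects as JSON in quotes. play_rows: Moves the arm, as the interface text tells. Its arguments: {"type":"object","properties":{"claw":{"type":"array","items":{"type":"number"}},"travel":{"type":"array","items":{"type":"array","items":{"type":"number"}}},"dr":{"type":"array","items":{"type":"array","items":{"type":"number"}}},"force":{"type":"number"}},"required":["claw","travel","dr"]}

```bash
mkdir -p pics; ls; python3 - <<'E'
from plant import ctrl, vision
import cv2, pickle
print(ctrl.get_state())
for n in ("scene","top"):
    d=vision.read_camera(n); pickle.dump(d,open(f"{n}0.pkl","wb"))
    cv2.imwrite(f"pics/{n}0.png",d["img"][:,:,::-1])
    print(n,d["K"],d["distortion"],d["world_to_cam"])
E
```

```text
pics
{'time': 0.0, 'qpos': array([-1.47199217e+00,  2.87182312e-01,  1.57816490e+00, -1.60634878e-05,
        1.27860157e+00, -1.49991089e-01]), 'dq': array([ 0.00025424, -0.00018197, -0.00149936,  0.00029991, -0.00056517,
        0.00020681]), 'joint_efforts': array([-6.12711283e-04, -4.05987453e+01, -2.92622656e+01, -1.21829107e-04,
        5.82441251e-03, -9.26067543e-07]), 'eef_pos': array([ 0.16617525, -0.65355175,  0.22994263]), 'tcp_rot': array([ 0.70165787,  0.08857017, -0.7016261 ,  0.0869044 ]), 'contact_force': array([-0.31457092,  0.55422663,  0.1009338 ]), 'wrist_torque': array([-0.04672141,  0.00976955, -0.01955051]), 'opening': 1.000251747208378}
scene [[466.86158458   0.         274.40811806]
 [  0.         466.86158458 215.36791159]
 [  0.           0.           1.        ]] [-0.08620943  0.          0.          0.          0.        ] [[-0.55532779  0.83144574  0.0175794   0.25543258]
 [-0.58808471 -0.40755625  0.69860882  0.26627412]
 [ 0.58801992  0.37761871  0.71528783 -1.45635369]
 [ 0.          0.          0.          1.        ]]
top [[497.20555592   0.         272.11033902]
 [  0.         497.20555592 208.93186225]
 [  0.           0.           1.        ]] [0.03865722 0.         0.         0.         0.        ] [[-1.22886690e-02 -9.99922688e-01 -1.89888508e-03  2.84306289e-02]
 [ 9.88146528e-01 -1.24345139e-02  1.53009220e-01 -4.91166671e-01]
 [-1.53021003e-01  3.90296665e-06  9.88222937e-01 -1.12348574e+00]
 [ 0.00000000e+00  0.00000000e+00  0.00000000e+00  1.00000000e+00]]
```

View pics/scene0.png

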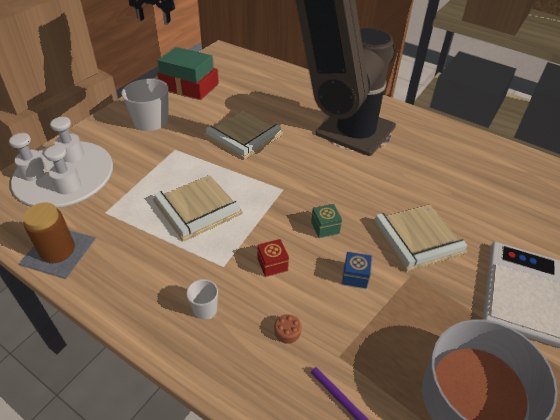

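View pics/top0.png

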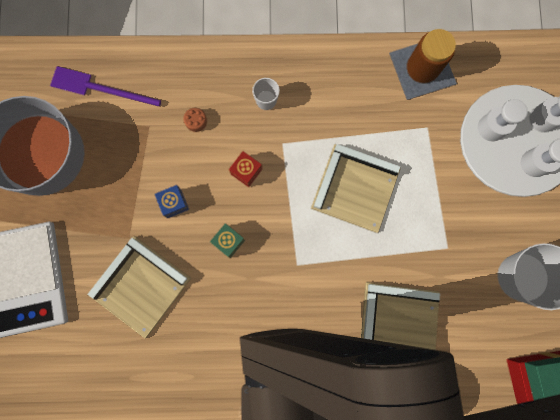

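The target jig looks like the one on the white paper, top view (357,188), with fences up and to the left. The red tin is at (245,168). Next I'll measure both, and compare all three jigs' distances from the base.

```bash
cat > h.py <<'E'
import numpy as np, cv2, pickle
def rays(d,px):
    px=np.asarray(px,float).reshape(-1,1,2)
    n=cv2.undistortPoints(px,d["K"],np.array(d["distortion"])).reshape(-1,2)
    R=d["world_to_cam"][:3,:3];t=d["world_to_cam"][:3,3]
    v=np.c_[n[:,0],-n[:,1],-np.ones(len(n))]
    return -R.T@t, v@R
def onplane(d,px,z):
    o,v=rays(d,px); s=(z-o[2])/v[:,2]; return o+v*s[:,None]
def cloud(d):
    h,w=d["range_z"].shape
    u,v=np.meshgrid(np.arange(w),np.arange(h))
    o,r=rays(d,np.c_[u.ravel(),v.ravel()])
    return (o+r*d["range_z"].reshape(-1,1)).reshape(h,w,3)
def proj(d,P):
    c=np.asarray(P)@d["world_to_cam"][:3,:3].T+d["world_to_cam"][:3,3]
    c=c*[1,-1,-1]
    return cv2.projectPoints(c.reshape(-1,1,3),np.zeros(3),np.zeros(3),d["K"],np.array(d["distortion"]))[0].reshape(-1,2)
E
python3 - <<'E'
from h import *
for n in("top","scene"):
    d=pickle.load(open(n+"0.pkl","rb")); C=cloud(d)
    hsv=cv2.cvtColor(d["img"],cv2.COLOR_RGB2HSV)
    v=d["range_z"]>0
    # red tin: lid top by depth & region
    t=(np.abs(C[...,2]-.052)<.006)&v
    P0=onplane(d,[(245,168)] if n=="top" else [(273,250)],.052)[0]
    m=t&(np.hypot(C[...,0]-P0[0],C[...,1]-P0[1])<.06)
    m=m.astype(np.uint8)
    k,l,s,c=cv2.connectedComponentsWithStats(m); i=1+np.argmax(s[1:,4]); m=(l==i).astype(np.uint8)
    cn=max(cv2.findContours(m,0,1)[0],key=cv2.contourArea).reshape(-1,2)
    W=onplane(d,cn,.052)[:,:2].astype(np.float32)
    print(n,"red top rect",cv2.minAreaRect(W*1000), "medz",np.median(C[m>0][:,2]))
d=pickle.load(open("top0.pkl","rb"))
print("jigs",onplane(d,[(357,188),(140,287),(402,318)],.012))
C=cloud(d)
for p in[(357,200),(375,155),(328,178),(300,240),(140,290),(240,300)]:print(p,C[p[1],p[0]])
im=d["img"][130:250,270:430]; cv2.imwrite("pics/jig.png",cv2.resize(im,None,fx=5,fy=5,interpolation=2)[:,:,::-1])
im=d["img"][130:210,200:300]; cv2.imwrite("pics/red.png",cv2.resize(im,None,fx=6,fy=6,interpolation=2)[:,:,::-1])
E
```

```text
top red top rect ((590.8621826171875, 83.82675170898438), (56.6785888671875, 56.206478118896484), 53.12051773071289) medz 0.05195830036776594
scene red top rect ((593.4341430664062, 83.15262603759766), (62.0899658203125, 57.39220428466797), 52.750205993652344) medz 0.053496091303345206
jigs [[ 0.5437537  -0.1820434   0.012     ]
 [ 0.31573359  0.33163357  0.012     ]
 [ 0.23803441 -0.27312362  0.012     ]]
(357, 200) [ 0.5146105  -0.18100529  0.01158427]
(375, 155) [ 0.62855166 -0.23179482 -0.00306487]
(328, 178) [ 0.56544362 -0.11126373  0.02924038]
(300, 240) [ 0.4214601  -0.04339924 -0.00053137]
(140, 290) [0.30886694 0.33103198 0.01346212]
(240, 300) [ 0.28236231  0.10024557 -0.00060233]
```

View pics/jig.png

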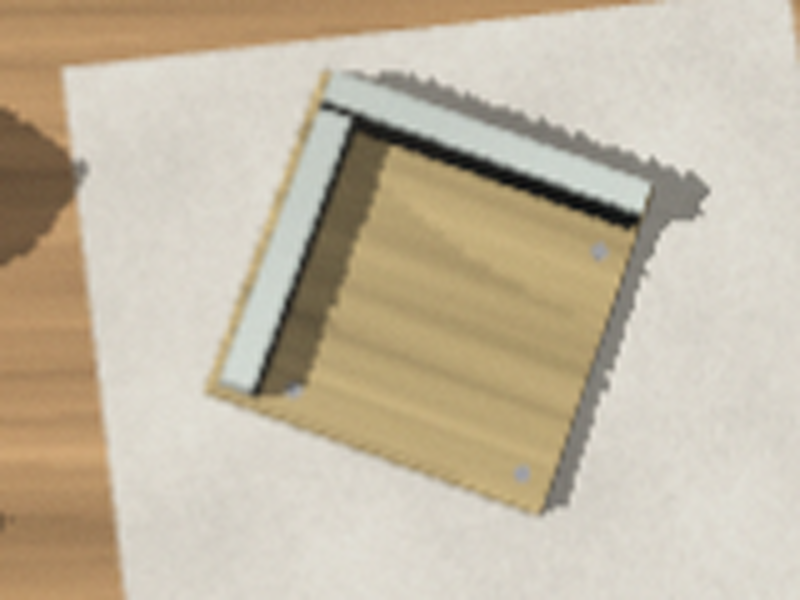

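View pics/red.png

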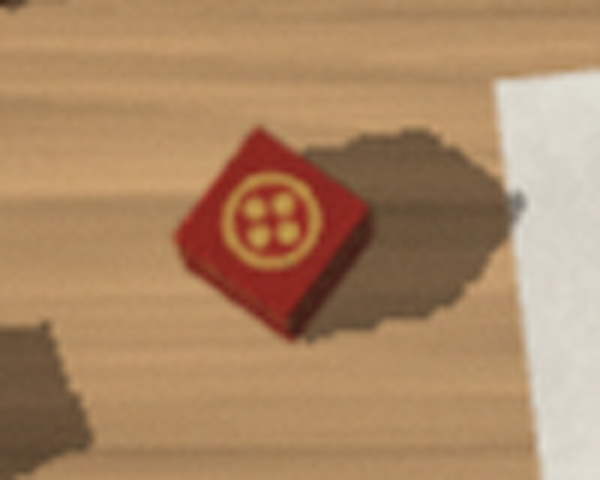

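Base distances are about 0.57, 0.46 and 0.36 m, so the jig on the white sheet is the right one. In the crop, its far fence runs from (350,120) to (635,225) and its left fence from (350,125) to (255,393). Next are the fence faces and the tin's neighbours.

```bash
python3 - <<'E'
from h import *
from scipy.spatial.transform import Rotation as Ro
from plant import ctrl
d=pickle.load(open("top0.pkl","rb")); C=cloud(d)
print("cam",rays(d,[(0,0)])[0])
g=cv2.cvtColor(d["img"],cv2.COLOR_RGB2GRAY)
hsv=cv2.cvtColor(d["img"],cv2.COLOR_RGB2HSV)
o=np.array([270,130])
def toimg(p): return (np.array(p)+.5)/5-.5+o
def edge(a,b,side,z,name,thr):
    # scan perpendicular profiles, subpixel crossing of thr
    a,b=toimg(a),toimg(b); t=(b-a)/np.linalg.norm(b-a); n=np.array([-t[1],t[0]])*side
    s=np.linspace(-4,5,91); pts=[]
    for u in np.linspace(.08,.92,40):
        q=a+u*(b-a)+s[:,None]*n
        p=cv2.remap(g,q[:,0].astype(np.float32).reshape(1,-1),q[:,1].astype(np.float32).reshape(1,-1),1)[0].astype(float)
        i0=np.argmin(p)
        hi=np.where(p[i0:]>thr(p,i0))[0]
        if len(hi): pts.append(q[i0+hi[0]])
    pts=np.array(pts,np.float32)
    W=onplane(d,pts,z)[:,:2]
    vx,vy,x,y=cv2.fitLine((W*1000).astype(np.float32),cv2.DIST_HUBER,0,.01,.01).ravel()
    r=np.abs((W[:,0]*1000-x)*vy-(W[:,1]*1000-y)*vx)
    print(name,len(pts),"dir deg",np.degrees(np.arctan2(vy,vx)),"pt",x,y,"res",r.mean())
    return np.array([x,y]),np.array([vx,vy])
mid=lambda p,i0:(p[i0]+p[i0:i0+25].max())/2
F=edge((375,135),(625,220),1,.012,"far(bed edge)",mid)   # side: toward bed
L=edge((345,130),(258,385),-1,.030,"left(top edge)",mid)
def inter(A,B):
    M=np.c_[A[1],-B[1]]; s=np.linalg.solve(M,B[0]-A[0]); return A[0]+s[0]*A[1]
c=inter(F,L); print("corner",c)
for n,zs in (("top",[]),):
    Ps=np.r_[np.c_[np.tile(c/1000,(1,1)),.012],[[c[0]/1000,c[1]/1000,.03]]]
    print(proj(d,Ps), (proj(d,Ps)-o)*5)
# depth: fence tops
m=(np.abs(C[...,2]-.030)<.005)&(d["range_z"]>0)&(abs(C[...,0]-.54)<.13)&(abs(C[...,1]+.18)<.13)
P=C[m][:,:2]*1000; print("fence-top pts",len(P), cv2.minAreaRect(P.astype(np.float32)))
for nm,p in (("blue",(171,200)),("green",(227,239)),("cup",(266,90)),("cake",(195,119))): print(nm,onplane(d,[p],.05)[0])
s=ctrl.get_state(); print(Ro.from_quat(s["tcp_rot"]).as_matrix().round(4))
d2=pickle.load(open("scene0.pkl","rb"))
q=proj(d2,Ps);print(q); im=d2["img"][165:245,145:255].copy(); im=cv2.resize(im,None,fx=6,fy=6)
for x,y in q: cv2.circle(im,(int((x-145+.5)*6),int((y-165+.5)*6)),4,(255,0,0),1)
cv2.imwrite("pics/jig_s.png",im[:,:,::-1])
E
```

```text
cam [0.3137771  0.0223254  1.18546139]
far(bed edge) 40 dir deg 68.65397 pt 601.8057 -202.16496 res 0.2789011193806245
left(top edge) 40 dir deg -21.19936 pt 553.77466 -118.43613 res 0.202851585695341
corner [ 623.8984  -145.63443]
[[340.71659414 155.74091811]
 [341.73221057 153.78958061]] [[353.58297072 128.70459053]
 [358.66105286 118.94790305]]
fence-top pts 1019 ((547.0059814453125, -179.35659790039062), (159.3423309326172, 160.81626892089844), 68.61691284179688)
blue [0.51345961 0.25606833 0.05      ]
green [0.42126105 0.12641811 0.05      ]
cup [0.77791703 0.03340899 0.05      ]
cake [0.70782322 0.20262653 0.05      ]
[[-2.000e-04  2.463e-01 -9.692e-01]
 [ 2.100e-03 -9.692e-01 -2.463e-01]
 [-1.000e+00 -2.100e-03 -3.000e-04]]
[[187.57877695 228.84577601]
 [186.71584654 223.78858759]]
```

View pics/jig_s.png

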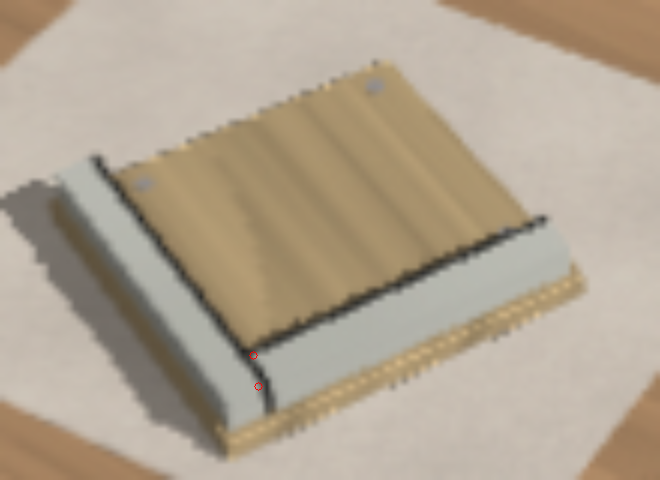

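The top-view corner projects into the scene view to within about 1 px. The corner is (0.624, -0.146), jig yaw -21.3°, and the seated tin's centre (0.5876, -0.1615). I'll grasp with the jaws at yaw -36.9°, which becomes -21.3° at the jig.

```bash
cat >> h.py <<'E'
from scipy.spatial.transform import Rotation as Ro
def plan(s,pos,yaw_y):
    """travel, dr to reach TCP pos with tool x down, tool y at yaw (deg)"""
    R0=Ro.from_quat(s["tcp_rot"]); a=np.radians(yaw_y)
    x=np.array([0,0,-1.]);y=np.array([np.cos(a),np.sin(a),0]);z=np.cross(x,y)
    R1=Ro.from_matrix(np.c_[x,y,z])
    return R0.inv().apply(np.array(pos)-s["eef_pos"]).round(4),(R0.inv()*R1).as_rotvec().round(4)
E
python3 - <<'E'
from h import *
from plant import ctrl
s=ctrl.get_state()
print(plan(s,[.591,.0838,.14],-36.9))
E
```

```text
(array([ 0.0916, -0.6099, -0.5933]), array([-0.6779, -0.001 ,  0.0019]))
```

Request:
play_rows --claw '[0,0,0,0,0,0,0,0,0,0,0,0,0,0,0,0,0,0,0,0]' --travel '[[0.005,-0.03,-0.03],[0.01,-0.06,-0.058],[0.014,-0.09,-0.088],[0.018,-0.12,-0.117],[0.023,-0.153,-0.149],[0.028,-0.187,-0.182],[0.033,-0.22,-0.214],[0.038,-0.254,-0.247],[0.043,-0.288,-0.28],[0.048,-0.322,-0.313],[0.053,-0.356,-0.346],[0.058,-0.39,-0.379],[0.063,-0.424,-0.412],[0.069,-0.458,-0.446],[0.074,-0.492,-0.479],[0.079,-0.526,-0.512],[0.084,-0.56,-0.545],[0.089,-0.594,-0.578],[0.0916,-0.6099,-0.5933],[0.0916,-0.6099,-0.5933]]' --dr '[[-0.04,0,0],[-0.08,0,0],[-0.12,0,0],[-0.16,0,0],[-0.2,0,0],[-0.24,0,0],[-0.28,0,0],[-0.32,0,0],[-0.36,0,0],[-0.4,0,0],[-0.44,0,0],[-0.48,0,0],[-0.52,0,0],[-0.56,0,0],[-0.6,0,0],[-0.64,0,0],[-0.67,0,0],[-0.678,-0.001,0.002],[-0.678,-0.001,0.002],[-0.678,-0.001,0.002]]' --force 60

```text
time: 2.1
eef_pos: [0.5912, 0.0865, 0.1388]
tcp_rot: [-0.632, -0.318, 0.632, -0.317]
contact_force: [-1.5, -0.3, 0.1]
opening: 0.998
```

```bash
python3 - <<'E'
from h import *
from plant import ctrl,vision
s=ctrl.get_state();print(s["time"],s["eef_pos"],s["contact_force"],s["qpos"])
print(plan(s,[.591,.0838,.14],-36.9)); print(plan(s,[.591,.0838,.018],-36.9))
d=vision.read_camera("scene"); cv2.imwrite("pics/s1.png",d["img"][:,:,::-1])
E
```

```text
2.1 [0.59121683 0.08647652 0.13881545] [-1.50170206 -0.30197211  0.09796022] [-2.46117056e-02  2.10469256e-01  1.84589179e+00  4.51938240e-04
  1.08664682e+00  6.15246300e-01]
(array([-0.0012,  0.0014,  0.0023]), array([0.004 , 0.0005, 0.0014]))
(array([0.1208, 0.0016, 0.0022]), array([0.004 , 0.0005, 0.0014]))
```

View pics/s1.png

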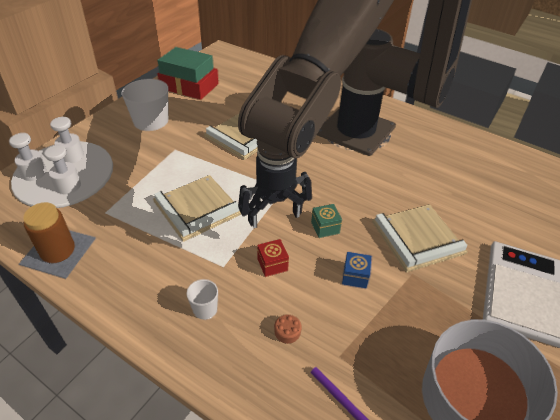

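The open gripper, at about (275,200), hangs over the red tin at (273,257), and everything else is where it was. Descending.

Request:
play_rows --claw '[0,0,0,0,0,0,0,0]' --travel '[[0.02,0.0016,0.0022],[0.045,0.0016,0.0022],[0.07,0.0016,0.0022],[0.09,0.0016,0.0022],[0.105,0.0016,0.0022],[0.115,0.0016,0.0022],[0.1208,0.0016,0.0022],[0.1208,0.0016,0.0022]]' --dr '[[0.004,0,0.001],[0.004,0,0.001],[0.004,0,0.001],[0.004,0,0.001],[0.004,0,0.001],[0.004,0,0.001],[0.004,0,0.001],[0.004,0,0.001]]'

```text
time: 2.95
eef_pos: [0.5902, 0.0819, 0.0178]
tcp_rot: [-0.632, -0.316, 0.633, -0.316]
contact_force: [0.6, 0.1, -0.1]
opening: 1.004
```

Request:
play_rows --claw '[60,100,255,255,255,255,255,255]' --travel '[[0,0,0],[0,0,0],[0,0,0],[0,0,0],[0,0,0],[0,0,0],[0,0,0],[0,0,0]]' --dr '[[0,0,0],[0,0,0],[0,0,0],[0,0,0],[0,0,0],[0,0,0],[0,0,0],[0,0,0]]' --force 60

```text
time: 3.75
eef_pos: [0.5913, 0.082, 0.0191]
tcp_rot: [0.633, 0.315, -0.633, 0.316]
contact_force: [0.2, 0.4, 5.1]
opening: 0.645
```

```bash
python3 - <<'E'
from h import *
from plant import ctrl,vision
s=ctrl.get_state();print(s["time"],s["eef_pos"],s["contact_force"],s["opening"])
R=Ro.from_quat(s["tcp_rot"]).as_matrix();print(R[:,1],np.degrees(np.arctan2(R[1,1],R[0,1])))
d=vision.read_camera("scene"); cv2.imwrite("pics/s2.png",cv2.resize(d["img"][150:300,180:380],None,fx=4,fy=4)[:,:,::-1])
E
```

```text
3.75 [0.59126213 0.08197901 0.01913428] [0.23758487 0.39075251 5.10589288] 0.6450494503662281
[ 0.79870545 -0.60172156  0.00087562] -36.993311328504504
```

View pics/s2.png

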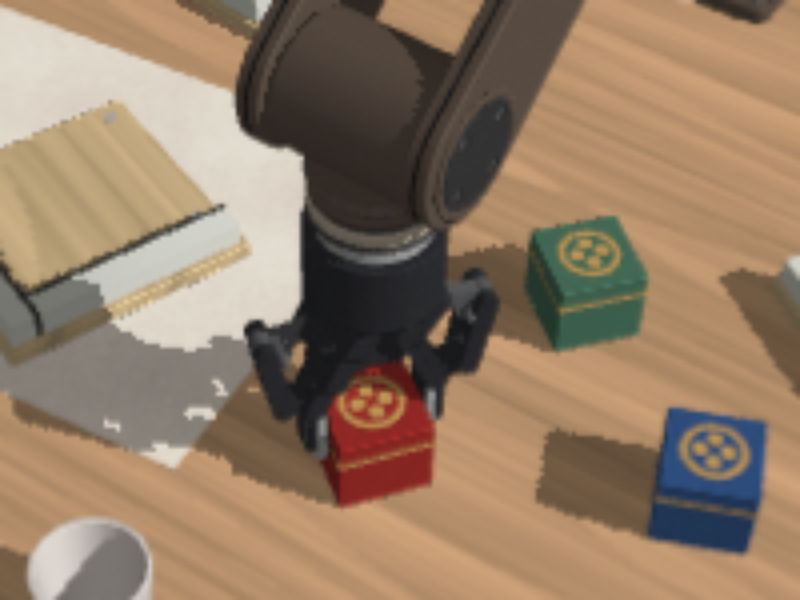

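The tin is held: the opening is about 55 mm, and the fingertips are near the brass band, on the upper half. Now I'll raise the grip force and lift.

Request:
play_rows --claw '[255,255,255,255,255,255,255]' --travel '[[0,0,0],[0,0,0],[-0.015,0,0],[-0.04,0,0],[-0.07,0,0],[-0.1,0,0],[-0.1,0,0]]' --dr '[[0,0,0],[0,0,0],[0,0,0],[0,0,0],[0,0,0],[0,0,0],[0,0,0]]' --force 100

```text
time: 4.5
eef_pos: [0.5941, 0.0821, 0.1244]
tcp_rot: [0.636, 0.314, -0.63, 0.317]
contact_force: [-0.6, -0.3, -1.2]
opening: 0.64
```

```bash
python3 - <<'E'
from h import *
from plant import ctrl,vision
s=ctrl.get_state();print(s["time"],s["eef_pos"],s["contact_force"],s["opening"])
print(plan(s,[.5677,-.1713,.12],-21.3))
E
```

```text
4.5 [0.59408673 0.08206287 0.12439527] [-0.55317998 -0.27659775 -1.20484945] 0.6398469126585471
(array([0.0044, 0.1313, 0.2183]), array([-0.2737, -0.0037, -0.0089]))
```

Request:
play_rows --claw '[255,255,255,255,255,255,255,255,255,255,255,255]' --travel '[[0,0.01,0.016],[0,0.025,0.04],[0.001,0.042,0.07],[0.002,0.06,0.1],[0.002,0.078,0.13],[0.003,0.096,0.16],[0.004,0.112,0.188],[0.0044,0.125,0.208],[0.0044,0.1313,0.2183],[0.0044,0.1313,0.2183],[0.0044,0.1313,0.2183],[0.0044,0.1313,0.2183]]' --dr '[[-0.03,0,0],[-0.06,0,-0.002],[-0.09,-0.001,-0.003],[-0.13,-0.002,-0.005],[-0.17,-0.002,-0.006],[-0.21,-0.003,-0.008],[-0.24,-0.004,-0.009],[-0.265,-0.004,-0.009],[-0.274,-0.004,-0.009],[-0.274,-0.004,-0.009],[-0.274,-0.004,-0.009],[-0.274,-0.004,-0.009]]'

```text
time: 5.7
eef_pos: [0.5675, -0.1699, 0.1196]
tcp_rot: [-0.583, -0.4, 0.584, -0.399]
contact_force: [-0.1, 0.3, -1.6]
opening: 0.637
```

```bash
python3 - <<'E'
from h import *
from plant import ctrl,vision
s=ctrl.get_state();print(s["time"],s["eef_pos"],s["contact_force"],s["opening"])
print(plan(s,[.5677,-.1713,.12],-21.3),plan(s,[.5677,-.1713,.04],-21.3),plan(s,[.5677,-.1713,.031],-21.3))
for n in("scene","top"):
    d=vision.read_camera(n); 
    im=d["img"][150:300,120:320] if n=="scene" else d["img"][100:250,270:470]
    cv2.imwrite(f"pics/{n}3.png",cv2.resize(im,None,fx=4,fy=4)[:,:,::-1])
E
```

```text
5.7 [ 0.56754624 -0.16993168  0.11959235] [-0.07890928  0.31296721 -1.55955439] 0.6365135570357996
(array([-0.0004,  0.0006,  0.0012]), array([ 0.0014, -0.0001,  0.0011])) (array([0.0796, 0.0007, 0.0012]), array([ 0.0014, -0.0001,  0.0011])) (array([0.0886, 0.0007, 0.0012]), array([ 0.0014, -0.0001,  0.0011]))
```

View pics/scene3.png

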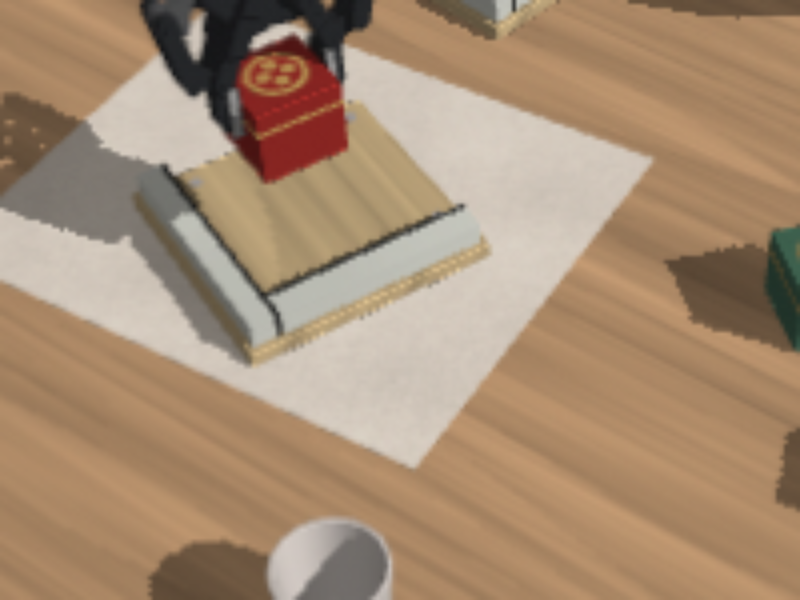

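View pics/top3.png

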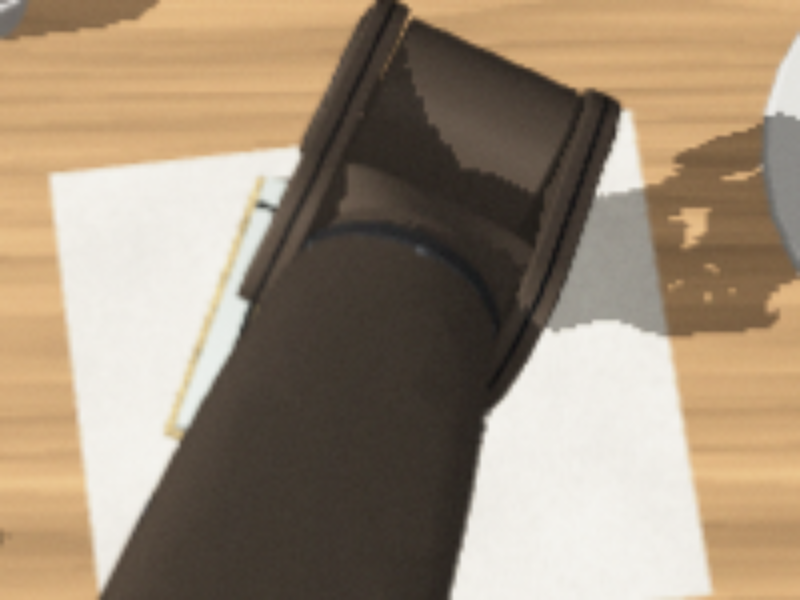

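The tin hangs level and parallel to the jig, at (295,110) in the scene crop, with the fingers above its brass band. The arm hides it from the top camera. Lowering to just above the bed.

Request:
play_rows --claw '[255,255,255,255,255,255,255]' --travel '[[0.02,0.0006,0.0012],[0.045,0.0006,0.0012],[0.065,0.0006,0.0012],[0.077,0.0006,0.0012],[0.083,0.0006,0.0012],[0.085,0.0006,0.0012],[0.085,0.0006,0.0012]]' --dr '[[0.001,0,0.001],[0.001,0,0.001],[0.001,0,0.001],[0.001,0,0.001],[0.001,0,0.001],[0.001,0,0.001],[0.001,0,0.001]]'

```text
time: 6.5
eef_pos: [0.5684, -0.1715, 0.0355]
tcp_rot: [0.584, 0.399, -0.583, 0.4]
contact_force: [-0.2, 0.1, -1.2]
opening: 0.643
```

```bash
cat > st.py <<'E'
from h import *
from plant import ctrl,vision
import sys
s=ctrl.get_state()
xh=np.array([np.cos(np.radians(-21.3)),np.sin(np.radians(-21.3)),0]);yh=np.array([-xh[1],xh[0],0])
def rep(s):
    dp=s["eef_pos"]-np.array([.5871,-.1627,.0311]); f=s["contact_force"];m=s["wrist_torque"]
    R=Ro.from_quat(s["tcp_rot"]).as_matrix()
    print("t",s["time"],"dx,dy,dz mm",(np.array([dp@xh,dp@yh,dp[2]])*1000).round(2),"F jig",np.round([f@xh,f@yh,f[2]],1),"M jig",np.round([m@xh,m@yh,m[2]],2),"yaw",np.degrees(np.arctan2(R[1,1],R[0,1])).round(2),"tilt mrad",(R[:2,0]*1000).round(1),"open",round(s["opening"],3))
rep(s)
if len(sys.argv)>1:
    d=vision.read_camera("scene")
    cv2.imwrite(f"pics/{sys.argv[1]}.png",cv2.resize(d["img"][160:250,140:260],None,fx=6,fy=6)[:,:,::-1])
E
python3 st.py s4
```

```text
t 6.5 dx,dy,dz mm [-14.23 -14.99   4.43] F jig [-0.2 -0.  -1.2] M jig [ 0.04 -0.04  0.01] yaw -21.25 tilt mrad [ 1.5 -0.8] open 0.643
```

View pics/s4.png

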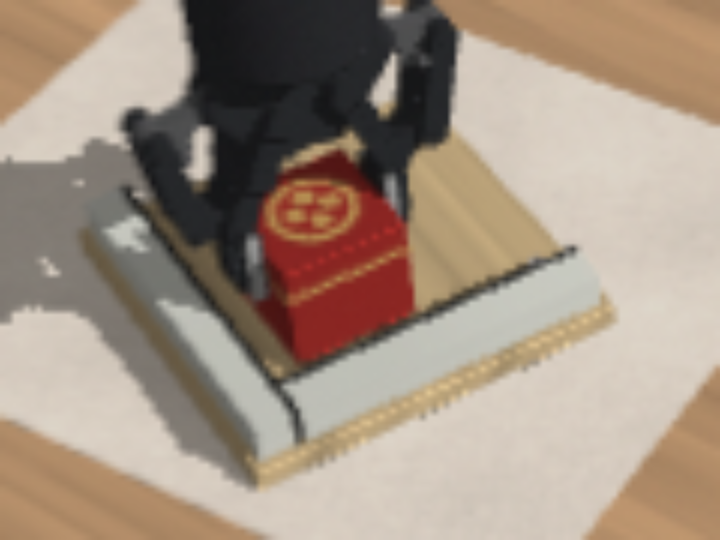

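The tin is about 14 mm off both fences and 4 mm above the bed, with the near finger over the far fence. Now I'll lower until it touches.

Request:
play_rows --claw '[255,255,255,255]' --travel '[[0.002,0,0],[0.0035,0,0],[0.0045,0,0],[0.0045,0,0]]' --dr '[[0,0,0],[0,0,0],[0,0,0],[0,0,0]]'

```text
time: 6.95
eef_pos: [0.5686, -0.1717, 0.0314]
tcp_rot: [0.584, 0.398, -0.583, 0.4]
contact_force: [0.0, -0.8, -0.4]
opening: 0.643
```

```bash
python3 st.py
```

```text
t 6.95 dx,dy,dz mm [-13.94 -15.09   0.33] F jig [ 0.3 -0.8 -0.4] M jig [-0.02 -0.02  0.02] yaw -21.25 tilt mrad [ 2.2 -1.1] open 0.643
```

Request:
play_rows --claw '[255,255,255]' --travel '[[0.0007,0,0],[0.001,0,0],[0.001,0,0]]' --dr '[[0,0,0],[0,0,0],[0,0,0]]'

```text
time: 7.25
eef_pos: [0.5687, -0.1717, 0.0314]
tcp_rot: [0.584, 0.399, -0.583, 0.4]
contact_force: [-3.0, 1.4, 4.7]
opening: 0.636
```

```bash
python3 st.py; python3 -c "
from st import *
print(plan(s,[.5871,-.1627,.0311],-21.3))"
```

```text
t 7.25 dx,dy,dz mm [-13.9  -15.06   0.25] F jig [-3.3  0.2  4.7] M jig [ 0.05  0.7  -0.03] yaw -21.25 tilt mrad [ 1.6 -0.9] open 0.636
t 7.25 dx,dy,dz mm [-13.9  -15.06   0.25] F jig [-3.3  0.2  4.7] M jig [ 0.05  0.7  -0.03] yaw -21.25 tilt mrad [ 1.6 -0.9] open 0.636
(array([ 0.0003,  0.0139, -0.0151]), array([ 0.0008,  0.0003, -0.0018]))
```

Request:
play_rows --claw '[255,255,255,255,255,255]' --travel '[[0.0005,0.002,-0.002],[0.0005,0.004,-0.005],[0.0005,0.006,-0.0075],[0.0005,0.008,-0.0095],[0.0005,0.009,-0.0105],[0.0005,0.009,-0.0105]]' --dr '[[0,0,-0.001],[0,0,-0.001],[0,0,-0.001],[0,0,-0.001],[0,0,-0.001],[0,0,-0.001]]'

```text
time: 7.85
eef_pos: [0.5814, -0.1654, 0.0314]
tcp_rot: [0.584, 0.399, -0.583, 0.4]
contact_force: [-3.2, -1.7, 4.8]
opening: 0.639
```

```bash
python3 st.py
```

```text
t 7.85 dx,dy,dz mm [-4.36 -4.55  0.25] F jig [-2.4 -2.7  4.8] M jig [-0.35  0.63  0.03] yaw -21.23 tilt mrad [ 1.  -1.1] open 0.639
```

Request:
play_rows --claw '[255,255,255,255,255]' --travel '[[0.0005,0.001,-0.001],[0.0005,0.002,-0.002],[0.0005,0.0025,-0.003],[0.0005,0.003,-0.0035],[0.0005,0.003,-0.0035]]' --dr '[[0,0,-0.001],[0,0,-0.001],[0,0,-0.001],[0,0,-0.001],[0,0,-0.001]]'

```text
time: 8.35
eef_pos: [0.5858, -0.1635, 0.0313]
tcp_rot: [-0.583, -0.399, 0.584, -0.4]
contact_force: [-3.0, -2.5, 4.9]
opening: 0.639
```

```bash
python3 st.py
```

```text
t 8.35 dx,dy,dz mm [-0.88 -1.25  0.22] F jig [-1.9 -3.5  4.9] M jig [-0.44  0.62  0.04] yaw -21.21 tilt mrad [ 0.3 -1.5] open 0.639
```

Request:
play_rows --claw '[255,255,255,255]' --travel '[[0.0005,0,-0.0007],[0.0005,0,-0.0014],[0.0005,0,-0.002],[0.0005,0,-0.002]]' --dr '[[0,0,-0.001],[0,0,-0.001],[0,0,-0.001],[0,0,-0.001]]'

```text
time: 8.75
eef_pos: [0.5862, -0.1633, 0.0314]
tcp_rot: [-0.582, -0.399, 0.585, -0.4]
contact_force: [-6.7, -5.6, 7.0]
opening: 0.644
```

```bash
python3 st.py
```

```text
t 8.75 dx,dy,dz mm [-0.61 -0.88  0.33] F jig [-4.2 -7.7  7. ] M jig [-1.14  0.7  -0.06] yaw -21.17 tilt mrad [-2.  -4.1] open 0.644
```

```bash
python3 -c "
from st import *
print(plan(s,[.5871,-.1627,.0311],-21.27))"
```

```text
t 8.75 dx,dy,dz mm [-0.61 -0.88  0.33] F jig [-4.2 -7.7  7. ] M jig [-1.14  0.7  -0.06] yaw -21.17 tilt mrad [-2.  -4.1] open 0.644
(array([ 0.0003,  0.0006, -0.0009]), array([0.0017, 0.0046, 0.0004]))
```

Request:
play_rows --claw '[255,255,255,255,255]' --travel '[[0.0005,0.0005,-0.0003],[0.0005,0.001,-0.0003],[0.0005,0.0015,-0.0003],[0.0005,0.002,-0.0003],[0.0005,0.002,-0.0003]]' --dr '[[0,0.004,0],[0,0.004,0],[0,0.004,0],[0,0.004,0],[0,0.004,0]]'

```text
time: 9.25
eef_pos: [0.5864, -0.1634, 0.0314]
tcp_rot: [-0.582, -0.401, 0.585, -0.398]
contact_force: [-10.2, -0.3, 10.8]
opening: 0.642
```

```bash
python3 -c "
from st import *
print(plan(s,[.5871,-.1627,.0311],-21.27))"
```

```text
t 9.25 dx,dy,dz mm [-0.39 -0.94  0.34] F jig [-9.4 -4.  10.8] M jig [-0.64  1.54 -0.01] yaw -21.15 tilt mrad [-6.6  0.9] open 0.642
(array([ 0.0003,  0.0004, -0.0009]), array([0.0021, 0.0015, 0.0065]))
```

Both fences are in contact. Next I'll raise both presses step by step and cancel the tilt from arm compliance.

Request:
play_rows --claw '[255,255,255,255,255,255]' --travel '[[0.0012,0.002,-0.001],[0.0012,0.002,-0.0018],[0.0015,0.0022,-0.0026],[0.0015,0.0026,-0.003],[0.0015,0.003,-0.003],[0.0015,0.003,-0.003]]' --dr '[[0.002,0.003,0.007],[0.002,0.006,0.009],[0.002,0.008,0.011],[0.002,0.01,0.013],[0.002,0.011,0.015],[0.002,0.011,0.015]]' --force 110

```text
time: 9.85
eef_pos: [0.5864, -0.1633, 0.0313]
tcp_rot: [0.584, 0.401, -0.583, 0.398]
contact_force: [-18.3, -4.0, 18.9]
opening: 0.641
```

```bash
python3 -c "
from st import *
print(plan(s,[.5871,-.1627,.0311],-21.27))"
```

```text
t 9.85 dx,dy,dz mm [-0.43 -0.81  0.24] F jig [-15.7 -10.4  18.9] M jig [-2.09  2.67 -0.1 ] yaw -21.17 tilt mrad [-0.7  4.4] open 0.641
(array([ 0.0002,  0.0004, -0.0008]), array([ 0.0018, -0.0038,  0.0022]))
```

Request:
play_rows --claw '[255,255,255,255,255,255,255]' --travel '[[0.001,0.003,-0.0032],[0.001,0.003,-0.0038],[0.001,0.003,-0.0044],[0.001,0.003,-0.005],[0.001,0.0035,-0.005],[0.001,0.004,-0.005],[0.001,0.004,-0.005]]' --dr '[[0.002,0.006,0.011],[0.002,0.005,0.012],[0.002,0.005,0.013],[0.002,0.005,0.014],[0.002,0.006,0.015],[0.002,0.006,0.016],[0.002,0.006,0.016]]'

```text
time: 10.55
eef_pos: [0.5865, -0.1633, 0.0313]
tcp_rot: [0.583, 0.4, -0.583, 0.4]
contact_force: [-23.1, -10.9, 19.0]
opening: 0.642
```

```bash
python3 -c "
from st import *
print(plan(s,[.5871,-.1627,.0311],-21.27))"; python3 st.py s5
```

```text
t 10.55 dx,dy,dz mm [-0.34 -0.79  0.22] F jig [-17.6 -18.5  19. ] M jig [-2.99  3.06 -0.09] yaw -21.12 tilt mrad [0.3 0.6] open 0.642
(array([ 0.0002,  0.0003, -0.0008]), array([ 0.0026, -0.0006, -0.0001]))
t 10.55 dx,dy,dz mm [-0.34 -0.79  0.22] F jig [-17.6 -18.5  19. ] M jig [-2.99  3.06 -0.09] yaw -21.12 tilt mrad [0.3 0.6] open 0.642
```

View pics/s5.png

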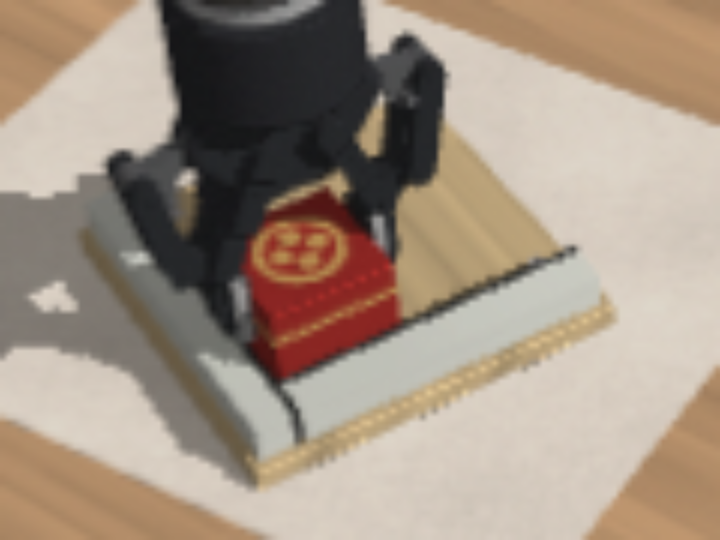

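The tin sits in the corner, its lower edge at (278,380) against the fence corner, and it is upright. Friction could still fake one of the presses, though. So I'll push hard on each fence in turn with the other relaxed, then press both.

Request:
play_rows --claw '[255,255,255,255,255,255,255]' --travel '[[0.0005,0.004,-0.003],[0.0002,0.004,-0.001],[0.0,0.005,-0.0005],[0.0,0.006,-0.0005],[0,0.0065,-0.0005],[0,0.0065,-0.0005],[0,0.0065,-0.0005]]' --dr '[[0.001,0.004,0.014],[0.001,0.002,0.014],[0.001,0.001,0.016],[0.001,0.001,0.019],[0.001,0.001,0.02],[0.001,0.001,0.02],[0.001,0.001,0.02]]'

```text
time: 11.3
eef_pos: [0.5871, -0.1637, 0.0313]
tcp_rot: [0.583, 0.399, -0.583, 0.4]
contact_force: [-18.1, 1.5, 18.8]
opening: 0.641
```

```bash
python3 -c "
from st import *
print(plan(s,[.5871,-.1627,.0311],-21.27))"
```

```text
t 11.3 dx,dy,dz mm [ 0.37 -0.95  0.23] F jig [-17.4  -5.2  18.8] M jig [-1.01  3.58 -0.07] yaw -21.11 tilt mrad [ 1.7 -0.7] open 0.641
(array([ 0.0002, -0.0004, -0.0009]), array([ 0.0028,  0.    , -0.0019]))
```

That test paid off: the tin slid another 0.7 mm in x, so the far fence wasn't firmly in contact. The downward load (19 N) was adding bed drag, so I'll cut it and carry on in x.

Request:
play_rows --claw '[255,255,255,255,255,255]' --travel '[[-0.001,0.003,0],[-0.0015,0.003,0],[-0.0015,0.003,0],[-0.0015,0.004,0],[-0.0015,0.004,0],[-0.0015,0.004,0]]' --dr '[[0.002,0,0.011],[0.002,0,0.011],[0.002,0,0.011],[0.002,0,0.011],[0.002,0,0.011],[0.002,0,0.011]]'

```text
time: 11.9
eef_pos: [0.5878, -0.1639, 0.0315]
tcp_rot: [0.584, 0.398, -0.583, 0.4]
contact_force: [-9.4, 0.1, 5.3]
opening: 0.637
```

```bash
python3 -c "
from st import *
print(plan(s,[.5871,-.1627,.0311],-21.27))"
```

```text
t 11.9 dx,dy,dz mm [ 1.08 -0.92  0.37] F jig [-8.8 -3.3  5.3] M jig [-0.56  1.63 -0.16] yaw -21.26 tilt mrad [ 3.3 -1.3] open 0.637
(array([ 0.0004, -0.0011, -0.0009]), array([ 0.0001,  0.    , -0.0035]))
```

Request:
play_rows --claw '[255,255,255,255,255]' --travel '[[0,0.003,0],[0,0.004,0],[0,0.005,0],[0,0.005,0],[0,0.005,0]]' --dr '[[0,0,0.004],[0,0,0.007],[0,0,0.009],[0,0,0.009],[0,0,0.009]]'

```text
time: 12.4
eef_pos: [0.5879, -0.164, 0.0314]
tcp_rot: [-0.583, -0.4, 0.584, -0.398]
contact_force: [-18.2, 2.3, 16.5]
opening: 0.64
```

```bash
python3 -c "
from st import *
print(plan(s,[.5871,-.1627,.0311],-21.27))"
```

```text
t 12.4 dx,dy,dz mm [ 1.19 -0.88  0.31] F jig [-17.8  -4.5  16.5] M jig [-0.67  2.69 -0.28] yaw -21.29 tilt mrad [-2.1  0.5] open 0.64
(array([ 0.0003, -0.0012, -0.0009]), array([-0.0003,  0.0003,  0.0021]))
```

Request:
play_rows --claw '[255,255,255,255,255,255]' --travel '[[-0.001,0.004,0],[-0.0018,0.005,0],[-0.0018,0.006,0],[-0.0018,0.007,0],[-0.0018,0.007,0],[-0.0018,0.007,0]]' --dr '[[0,0,0.012],[0,0,0.014],[0,0,0.016],[0,0,0.018],[0,0,0.018],[0,0,0.018]]'

```text
time: 13.0
eef_pos: [0.5879, -0.1639, 0.0314]
tcp_rot: [-0.583, -0.4, 0.585, -0.398]
contact_force: [-20.0, 3.2, 13.5]
opening: 0.642
```

```bash
python3 -c "
from st import *
print(plan(s,[.5871,-.1627,.0311],-21.27))"
```

```text
t 13.0 dx,dy,dz mm [ 1.2  -0.86  0.34] F jig [-19.8  -4.3  13.5] M jig [-0.73  3.05 -0.25] yaw -21.3 tilt mrad [-3.9  1. ] open 0.642
(array([ 0.0003, -0.0012, -0.0009]), array([-0.0005,  0.0005,  0.004 ]))
```

The far fence is now really touching: dx holds at 1.2 mm under more force. Same test for the left fence, with x relaxed.

Request:
play_rows --claw '[255,255,255,255,255,255,255]' --travel '[[-0.001,0.004,0],[-0.001,0.0025,-0.001],[-0.001,0.0015,-0.002],[-0.001,0.0015,-0.0035],[-0.001,0.0015,-0.005],[-0.001,0.0015,-0.006],[-0.001,0.0015,-0.006]]' --dr '[[0,0.002,0.012],[0,0.003,0.01],[0,0.005,0.008],[0,0.006,0.007],[0,0.007,0.007],[0,0.008,0.007],[0,0.008,0.007]]'

```text
time: 13.7
eef_pos: [0.5879, -0.1638, 0.0315]
tcp_rot: [-0.582, -0.399, 0.585, -0.399]
contact_force: [-14.6, -15.6, 4.3]
opening: 0.637
```

```bash
python3 -c "
from st import *
print(plan(s,[.5871,-.1627,.0311],-21.27))"
```

```text
t 13.7 dx,dy,dz mm [ 1.15 -0.68  0.4 ] F jig [ -7.9 -19.8   4.3] M jig [-3.27  1.07 -0.36] yaw -21.26 tilt mrad [-3.2 -1.5] open 0.637
(array([ 0.0004, -0.0011, -0.0007]), array([0.0002, 0.0026, 0.0024]))
```

The left fence is real too: 20 N with at most about 8 N of possible friction, and only 0.2 mm of movement. Now pressing both together.

Request:
play_rows --claw '[255,255,255,255,255,255,255]' --travel '[[0,0.002,-0.005],[0,0.003,-0.005],[0,0.004,-0.0055],[0,0.005,-0.006],[0,0.006,-0.006],[0,0.006,-0.006],[0,0.006,-0.006]]' --dr '[[0,0.009,0.01],[0,0.009,0.012],[0,0.009,0.014],[0,0.01,0.016],[0,0.01,0.018],[0,0.01,0.018],[0,0.01,0.018]]'

```text
time: 14.4
eef_pos: [0.588, -0.1638, 0.0314]
tcp_rot: [-0.582, -0.4, 0.585, -0.399]
contact_force: [-28.4, -11.7, 19.5]
opening: 0.638
```

```bash
python3 -c "
from st import *
print(plan(s,[.5871,-.1627,.0311],-21.27))"
```

```text
t 14.4 dx,dy,dz mm [ 1.21 -0.67  0.35] F jig [-22.2 -21.2  19.5] M jig [-3.51  3.43 -0.54] yaw -21.22 tilt mrad [-4.2 -1.4] open 0.638
(array([ 0.0004, -0.0012, -0.0007]), array([0.0009, 0.0028, 0.0034]))
```

Request:
play_rows --claw '[255,255,255,255,255,255,255]' --travel '[[0,0.006,-0.006],[-0.0003,0.0065,-0.0065],[-0.0005,0.007,-0.007],[-0.0005,0.007,-0.0075],[-0.0005,0.007,-0.0075],[-0.0005,0.007,-0.0075],[-0.0005,0.007,-0.0075]]' --dr '[[0,0.012,0.019],[0,0.014,0.021],[0,0.015,0.023],[0,0.016,0.024],[0,0.016,0.024],[0,0.016,0.024],[0,0.016,0.024]]'

```text
time: 15.1
eef_pos: [0.588, -0.1637, 0.0314]
tcp_rot: [-0.583, -0.4, 0.584, -0.399]
contact_force: [-32.2, -15.5, 20.6]
opening: 0.638
```

```bash
python3 -c "
from st import *
print(plan(s,[.5871,-.1627,.0311],-21.27))"; python3 st.py s6
python3 - <<'E'
from plant import vision
import cv2
d=vision.read_camera("scene"); cv2.imwrite("pics/full.png",d["img"][:,:,::-1])
E
```

```text
t 15.1 dx,dy,dz mm [ 1.23 -0.58  0.35] F jig [-24.4 -26.2  20.6] M jig [-4.4   4.07 -0.77] yaw -21.18 tilt mrad [-1.4  1.1] open 0.638
(array([ 0.0003, -0.0012, -0.0006]), array([ 0.0015, -0.0005,  0.0017]))
t 15.1 dx,dy,dz mm [ 1.23 -0.58  0.35] F jig [-24.4 -26.2  20.6] M jig [-4.4   4.07 -0.77] yaw -21.18 tilt mrad [-1.4  1.1] open 0.638
```

View pics/s6.png

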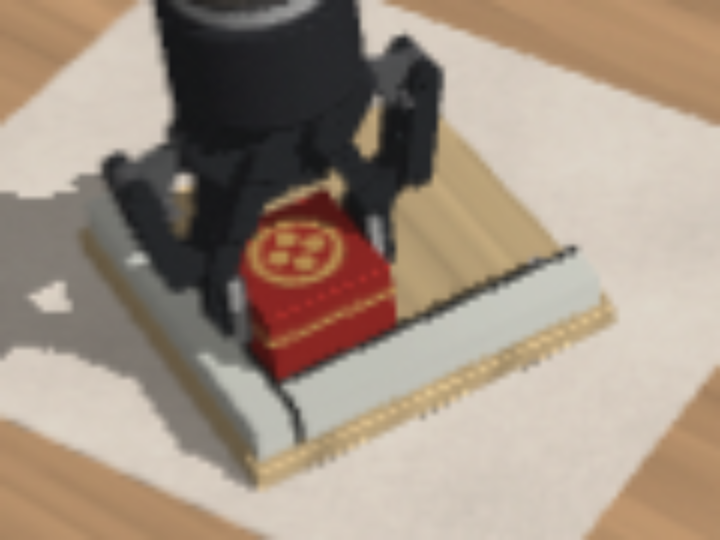

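View pics/full.png

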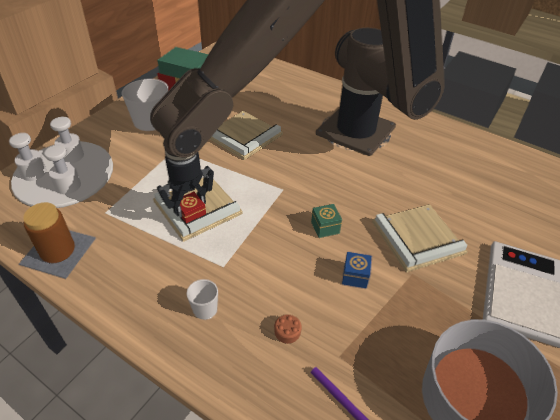

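The picture shows the tin tucked into the corner, lower edge at (275,378), with everything else undisturbed. A yaw moment of -0.77 N m suggests the load sits towards one edge, so I'll ease the tool's yaw to balance it and keep the press.

Request:
play_rows --claw '[255,255,255,255,255]' --travel '[[-0.0005,0.0075,-0.0075],[-0.0005,0.0075,-0.0075],[-0.0005,0.0075,-0.0075],[-0.0005,0.0075,-0.0075],[-0.0005,0.0075,-0.0075]]' --dr '[[0.002,0.015,0.025],[0.005,0.015,0.025],[0.008,0.015,0.025],[0.008,0.015,0.025],[0.008,0.015,0.025]]'

```text
time: 15.7
eef_pos: [0.588, -0.1637, 0.0314]
tcp_rot: [0.584, 0.399, -0.584, 0.398]
contact_force: [-32.2, -15.7, 20.2]
opening: 0.636
```

```bash
python3 -c "
from st import *
print(plan(s,[.5871,-.1627,.0311],-21.27))"
```

```text
t 15.7 dx,dy,dz mm [ 1.23 -0.56  0.33] F jig [-24.3 -26.4  20.2] M jig [-4.34  4.37  0.02] yaw -21.32 tilt mrad [-0.1  1.5] open 0.636
(array([ 0.0003, -0.0012, -0.0006]), array([-0.0009, -0.0014,  0.0006]))
```

The yaw moment is now about zero, the tin is upright and both presses are firm at 24 and 26 N. One last increase in both, for margin against friction sharing.

Request:
play_rows --claw '[255,255,255,255,255,255,255,255]' --travel '[[-0.0005,0.008,-0.008],[-0.0008,0.009,-0.008],[-0.001,0.01,-0.0085],[-0.001,0.0105,-0.009],[-0.001,0.0105,-0.0095],[-0.001,0.0105,-0.0095],[-0.001,0.0105,-0.0095],[-0.001,0.0105,-0.0095]]' --dr '[[0.006,0.015,0.026],[0.006,0.015,0.027],[0.006,0.016,0.029],[0.006,0.017,0.03],[0.006,0.018,0.03],[0.006,0.018,0.03],[0.006,0.018,0.03],[0.006,0.018,0.03]]'

```text
time: 16.5
eef_pos: [0.5881, -0.1636, 0.0314]
tcp_rot: [-0.584, -0.4, 0.584, -0.398]
contact_force: [-43.8, -17.3, 26.4]
opening: 0.637
```

```bash
python3 -c "
from st import *
print(plan(s,[.5871,-.1627,.0311],-21.27))"; python3 st.py s7
```

```text
t 16.5 dx,dy,dz mm [ 1.25 -0.49  0.33] F jig [-34.6 -32.1  26.4] M jig [-5.46  5.35 -0.06] yaw -21.3 tilt mrad [-2.1  2.6] open 0.637
(array([ 0.0003, -0.0012, -0.0005]), array([-0.0005, -0.0017,  0.0029]))
t 16.5 dx,dy,dz mm [ 1.25 -0.49  0.33] F jig [-34.6 -32.1  26.4] M jig [-5.46  5.35 -0.06] yaw -21.3 tilt mrad [-2.1  2.6] open 0.637
```

View pics/s7.png

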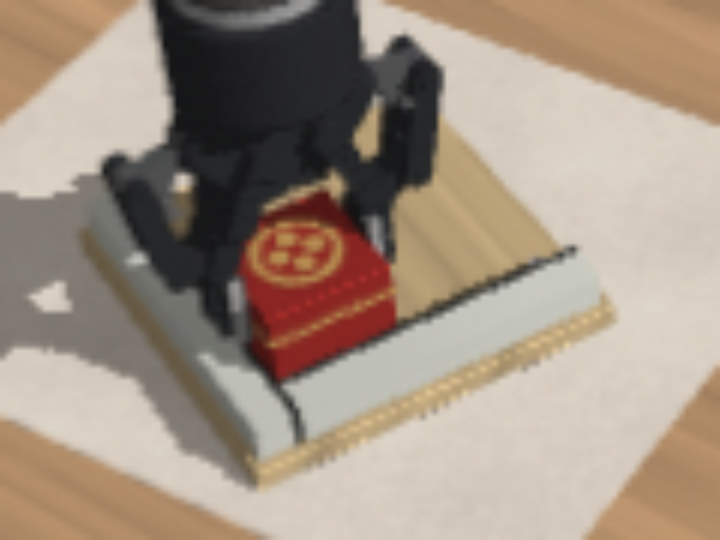

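The tin is unmoved in the corner, upright, and both presses are firm. Handing in.

```bash
python3 -c "
from plant import ctrl
print(ctrl.sign_off())"; 
```

```text
the job is handed in; nothing more can be done
None
```

I put the red tin in the corner of the farthest jig (the one on the white sheet) and handed the job in at about 16.6 s. The gripper was still holding it pressed against both fences.

**Last checks:**
- **Press:** the wrist read about 35 N towards the far fence, 32 N towards the left fence and 26 N down on the bed. These include rubber friction, so the true press on each fence is somewhat lower.
- **Alignment:** the gripper was within about 3 mrad of vertical. Its yaw was -21.3°, matching the measured jig, and the yaw moment was near zero. These readings are of the gripper; the tin itself I could only check in the picture, where it looks flush.
- **Other objects:** the full scene picture at 15.1 s showed the other two tins, cup and mooncake where they started.

**Checks that disagreed:**
- **First seating:** it read firm on both sides, but pushing one fence at a time showed the far fence was not touching yet. The tin slid another 1.5 mm before stopping. I then tested each fence with the other relaxed, and both held.
- **Final position:** it was about 1.3 mm (x) and 0.5 mm (y) off the camera estimate, within the 2 mm calibration.
- **Top view:** the arm hid the tin from the top camera at the jig, so the seating was seen only in the scene view.

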